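Shut the steriliser drawer and start it at its touch-free sensor

ROBOT

A 7-joint arm with a two-finger parallel gripper is mounted at the origin on a cart in front of the work surface, level with it; the furniture and walls round the work are solid. World frame = base frame: x ahead of the robot, y to its left, z up, the work surface at z = 0. Lengths are in mm, angles in rad, forces in N, time in s.
With the tool pointing down it reaches from about 400 to 925 mm from the base axis. Payload 5.6 kg.
Tool frame: the origin (TCP) lies between the finger pads, 19 mm behind the fingertips; this is the grasp point; z points along the fingers, y is the line along which they close (so a half turn about z gives the same grasp; the last joint's range is limited). The gripper opens to 85 mm and grips with 20 to 120 N. Pads are 22 mm wide; open, the fingers measure 114 mm over their backs; the gripper's body (76 mm by 85 mm) begins 54 mm behind the grasp point. The pads swing forward as they close: fully open they stand 13 mm farther back than shut.
Start: joints at [-1.27, 0.468, -0.012, 1.603, 0.006, 1.071, -0.056], TCP at [219.133, 611.955, 249.99] pointing down, gripper open.
Joint ranges: [-2.53, 2.53], [-0.31, 2.02], [-1.57, 1.55], [0.28, 2.44], [-1.29, 4.43], [0.15, 1.84], [-2.92, 2.92]. Speed limits (rad/s): [2.57, 2.57, 3.14, 3.14, 3.14, 3.14, 3.14].

INTERFACE

Orientations are given as a 3x3 rotation matrix whose columns are the frame's x, y, z axes.
In Python, from station import arm gives the robot as it stands.
- The arm moves only by the shell command python3 inch.py FILE, which reads ROWS from the file FILE. ROWS is a JSON list that holds a single list of rows (three levels of brackets), with 1 to 20 rows, each of 7 numbers: a rotation vector rx, ry, rz in parts of the range, where 1.0 means pi rad, then dx, dy, dz in parts of the range, where 1.0 means 75 cm, then the finger opening in mm; each row is the pose to reach, as a shift and turn from the pose commanded when the command began, along the tool's axes at that moment; what a row does not reach only later rows make up. A row lasts 1/10 s, in which the tool goes at most 50 mm and 0.15 rad, less where a joint would pass 70% of its speed; a pose out of reach is approached as far as the arm can. The fingers move at their own pace and stop on an object; the grip force is fixed at half the most. Time passes only in rows, so rows that do not move let the fingers close. It prints the time, the measured TCP pose, the force, the opening and the grip force at its end. Input that does not fit is refused with a message, and nothing moves.
- arm.get_obs(): the state, without advancing time (a new reading comes with each control period).
- arm.camera(name): name is "side" or "top"; returns the picture (384x512x3 uint8, blue, green, red); there is no depth.
- arm.calibration(name): a dict with "intrinsics" (3x3 intrinsics, pixels), "extrinsics" (4x4, takes a point from camera to world coordinates). Camera axes: x right, y down, z forward; pixel columns grow to the right and rows downward; lengths in mm; the calibration is good to about 2 mm. A picture is of the moment at which its call begins. calibration takes no time and is no camera call.
- arm.close_job(): hands the job in; it is judged then, once.
The state is a dict: "clock": time; "qpos": joint angles; "dq": joint speeds; "effort": joint torques, N m; "eef_pos": TCP position; "orientation": TCP orientation; "wrist_force": force on the tool from outside, world axes, zero at the start; "moment": the same for the moment, N m; "gripper_width": finger opening in mm; "grasp_force": force on a finger pad.
Only numpy, scipy, OpenCV 4.12 (cv2) and the standard library are available. Lean on these libraries where they do the work, as an engineer would, in place of code of your own. Each camera call takes 0.05 s, during which the arm holds its last target. There are 200 camera calls.

TASK

Of the two small sterilising units on the drainboard, one still has its drawer of filter baskets standing open: push that drawer gently fully home, without grasping it, so that its safety interlock is made. Then start that unit at its touch-free sensor, the round eye on top of it near the front: point the fingertips down at the eye, the point between them about 3 cm above its middle, touch nothing and keep them there for three seconds, then take the hand well away, at least 15 cm from the eye. Never touch either eye, do not bring the hand down over the eye of the other unit, which is in mid-cycle, and leave the cups and parts lying about where they are.

Things in the scene. Friction and masses are not known exactly. Their poses are not given: they have to be found in the camera images.
- open_unit: the steel sterilising unit whose drawer stands open: 180 mm wide (y), 200 mm deep (x), 110 mm high, fixed to the table; origin under its centre, its own -x axis looks out of its front, z up. It stands left or right of its twin and is turned up to 0.15 rad. Its flat roof has a black control strip along the front edge, with the round sensor eye in the middle.
- open_drawer (a joint): how far its drawer stands out, m: 0 is fully home (an end stop), it starts 0.05 to 0.09 out and can come out 0.11. The drawer slides along the unit's x axis on runners with about 3 N of friction and stays where it is left. It carries two filter baskets, fixed in its rack.
- open_lip (a point): middle of the foremost edge of the pull lip on that drawer's front: a horizontal steel ledge 84 mm wide (y) and 10 mm thick, 85 to 95 mm above the table, that stands 16 mm out of the flat drawer front (168 mm wide, 14 to 98 mm above the table). With the drawer home the point lies 128 mm in front of the unit's origin, along the unit's -x. Frame parallel to the unit's.
- open_eye: touch-free start sensor of open_unit: a dark round window in a pale metal bezel 36 mm across on the black strip, 68 mm in front of the unit's centre, looking straight up. Origin at the middle of its top face, about 114 mm above the table; z up.
- shut_unit: the twin unit, drawer shut and in mid-cycle: 180 mm wide (y), 200 mm deep (x), 110 mm high, fixed to the table; origin under its centre, its own -x axis looks out of its front, z up. It takes the other place, left or right, and is turned up to 0.15 rad.
- shut_eye: the same sensor on shut_unit; origin at the middle of its top face, about 114 mm above the table; not to be covered.
- cup_1: bystander: blue-grey cup, 61 x 89 mm over its handle and 52 mm high, standing on the rear half of the roof of open_unit; origin at the centre of its underside
- cup_2: bystander: green cup, 59 x 88 mm over its handle and 54 mm high, standing on the rear half of the roof of shut_unit; origin at the centre of its underside
- portafilter: bystander: espresso filter holder lying at the right near the robot, 92 x 227 x 72 mm, black handle along its -y axis; origin under its centre
- elbow: bystander: small brass elbow fitting lying at the right, 44 x 44 x 28 mm; origin under its centre
- gasket_1: bystander: black rubber ring lying at the left, 72 mm across, 8 mm high; origin under its centre
- gasket_2: bystander: another such black ring, 72 mm across, 8 mm high; origin under its centre
- ball_valve: bystander: brass ball valve with a red lever lying in the middle, near the robot, 38 x 119 x 56 mm; origin under its centre
- ptfe_tape: bystander: flat reel of white thread tape lying at the right, 54 mm across, 14 mm high; origin under its centre

How it is judged:
By the outcome, as a careful person would: the job done as asked, in the order asked, and still so for the second after the job is handed in, with the robot touching nothing.
It also fails if it takes over 48 s, if anything falls off the work surface, if the arm or the gripper's body presses on something with over 40 N, if the wrist force passes 120 N, or if a joint passes its speed limit or range.

## Working session

There is one attempt and no reset: what is moved stays moved. The work goes in short steps, Python scripts to look and compute and a shell command to move; the robot and the scene stay as the last step left them, time stands still between calls to the robot, and variables do not carry over. Pictures are saved under pics/ and viewed, at most 10 in all, crops included, and the job is handed in when it is done.

```bash
ls; mkdir -p pics
python3 - <<'E'
from station import arm
import cv2,numpy as np
for n in("top","side"):
    cv2.imwrite(f"pics/{n}0.png",arm.camera(n)); c=arm.calibration(n); print(np.round(c["intrinsics"],1).tolist(),np.round(c["extrinsics"],3).tolist())
o=arm.get_obs(); print(o["clock"],o["eef_pos"],np.round(o["orientation"],3).tolist(),o["gripper_width"])
E
```

```text
inch.py
pics
station.py
[[430.7, 0.0, 258.2], [0.0, 430.7, 189.6], [0.0, 0.0, 1.0]] [[-0.023, -0.999, 0.037, 520.11], [-1.0, 0.023, 0.009, -21.72], [-0.01, -0.036, -0.999, 1280.485], [0.0, 0.0, 0.0, 1.0]]
[[402.8, 0.0, 263.3], [0.0, 402.8, 186.9], [0.0, 0.0, 1.0]] [[-0.985, -0.088, 0.145, 361.101], [-0.17, 0.536, -0.827, 1085.72], [-0.005, -0.84, -0.543, 833.184], [0.0, 0.0, 0.0, 1.0]]
0.1 [218.97284326 611.48498482 249.09760034] [[-0.941, 0.337, -0.0], [0.337, 0.941, -0.002], [-0.0, -0.002, -1.0]] 85.08762945376209
```

View pics/top0.png

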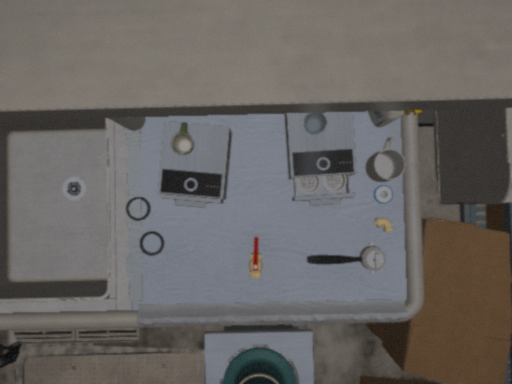

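View pics/side0.png

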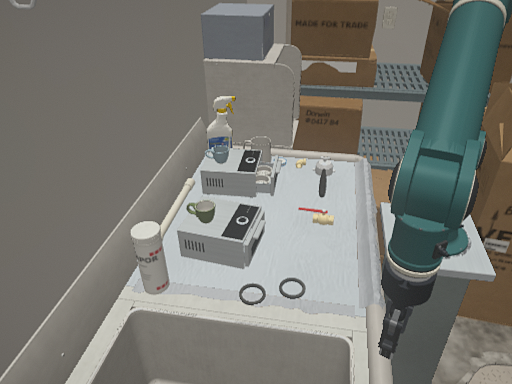

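The top picture shows the open unit at the right: its eye is near (323,162) and its drawer lip near (325,202). The shut unit's eye is near (190,184). The side picture shows the open unit's eye near (250,160) and the shut unit's near (242,220). Next I refine these positions.

```bash
cat > h.py <<'E'
import numpy as np,cv2
from station import arm
def ray(n,uv):
    c=arm.calibration(n);K=np.array(c["intrinsics"]);E=np.array(c["extrinsics"])
    d=E[:3,:3]@np.linalg.solve(K,[uv[0],uv[1],1.]);return E[:3,3],d/np.linalg.norm(d)
def plane(n,uv,z):
    o,d=ray(n,uv);return o+d*(z-o[2])/d[2]
def tri(a,b):
    o1,d1=ray("top",a);o2,d2=ray("side",b)
    s=np.linalg.lstsq(np.c_[d1,-d2],o2-o1,rcond=None)[0]
    p,q=o1+s[0]*d1,o2+s[1]*d2;return (p+q)/2,np.linalg.norm(p-q)
E
python3 - <<'E'
from h import *
t=cv2.imread("pics/top0.png");s=cv2.imread("pics/side0.png")
def bright(im,x0,y0,x1,y1,th):  # pale bezel on black strip: contour centre
    g=cv2.cvtColor(im[y0:y1,x0:x1],cv2.COLOR_BGR2GRAY)
    cs,_=cv2.findContours((g>th).astype(np.uint8),cv2.RETR_EXTERNAL,cv2.CHAIN_APPROX_NONE)
    for c in cs:
        if len(c)>=8:
            x,y,w,h=cv2.boundingRect(c)
            if x>0 and y>0 and x+w<x1-x0 and y+h<y1-y0:
                e=cv2.fitEllipse(c);print((x+x0,y+y0,w,h),np.round([e[0][0]+x0,e[0][1]+y0],2))
def strip(im,x0,y0,x1,y1,th=70):
    g=cv2.cvtColor(im[y0:y1,x0:x1],cv2.COLOR_BGR2GRAY)
    cs,_=cv2.findContours((g<th).astype(np.uint8),cv2.RETR_EXTERNAL,cv2.CHAIN_APPROX_NONE)
    c=max(cs,key=cv2.contourArea);b=cv2.boxPoints(cv2.minAreaRect(c))+[x0,y0];print("strip",np.round(b,1).tolist());return b
for n,im,r in(("top",t,(306,152,341,172)),("top",t,(172,172,208,197)),("side",s,(240,150,262,170)),("side",s,(232,208,254,232))):
    print(n,r)
    for th in(90,120): bright(im,*r,th)
for r in((280,140,365,180),(152,160,232,206)):
    b=strip(t,*r); print(np.round([plane("top",p,111) for p in b],0).tolist())
a=cv2.resize(t[135:215,280:365],None,fx=6,fy=6,interpolation=cv2.INTER_CUBIC)
cv2.imwrite("pics/tc.png",a)
cv2.imwrite("pics/sc.png",cv2.resize(s[135:205,195:295],None,fx=6,fy=6,interpolation=cv2.INTER_CUBIC))
E
```

```text
top (306, 152, 341, 172)
(317, 157, 13, 13) [322.93 163.28]
top (172, 172, 208, 197)
(185, 178, 12, 13) [190.54 184.03]
side (240, 150, 262, 170)
(245, 157, 11, 6) [250.   159.59]
(246, 158, 9, 5) [250.12 159.72]
side (232, 208, 254, 232)
(236, 216, 13, 9) [241.9  220.04]
(236, 216, 13, 9) [241.89 220.06]
strip [[292.4, 152.2], [351.6, 149.1], [352.8, 171.4], [293.6, 174.5]]
[[663.0, -107.0, 111.0], [667.0, -268.0, 111.0], [606.0, -269.0, 111.0], [602.0, -109.0, 111.0]]
strip [[160.2, 191.6], [162.2, 169.0], [221.3, 174.1], [219.3, 196.8]]
[[564.0, 255.0, 111.0], [625.0, 249.0, 111.0], [607.0, 88.0, 111.0], [546.0, 95.0, 111.0]]
```

View pics/tc.png

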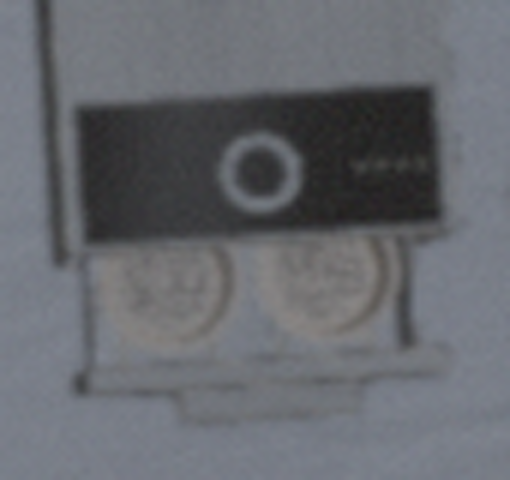

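View pics/sc.png

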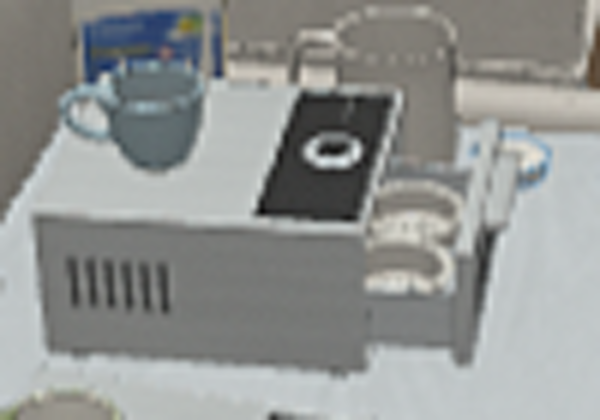

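The crops show the eye at top (323,163) and side (250,159.6). In the top crop the front edge of the lip runs from (178,421) to (362,412). In the side crop it runs from about (518,150) to (500,222).

Run:
```python
from h import *
for n,a,b in(("open eye",(322.93,163.28),(250.05,159.65)),("shut eye",(190.54,184.03),(241.9,220.05))):
    p,g=tri(a,b);print(n,p.round(1),round(g,1),plane("top",a,114).round(1),plane("side",b,114).round(1))
f=lambda x,y,x0,y0:((x+.5)/6-.5+x0,(y+.5)/6-.5+y0)
p,g=tri(f(270,417,280,135),f(509,186,195,135));print("lip",p.round(1),round(g,1))
L,R=[plane("top",f(*q,280,135),93) for q in((178,421),(362,412))]
m=(L+R)/2;print("lip top",L.round(1),R.round(1),m.round(1),"width",np.linalg.norm(L-R).round(1))
yaw=np.arctan2(4,161);print("yaw lip",np.arctan2(-(L-R)[0],(L-R)[1]),"strip",yaw)
e,_=tri((322.93,163.28),(250.05,159.65))
for w in(.025,.05):
    c=np.array([np.cos(w),np.sin(w)]);print(w,"eye->lip along -x",-(m-e)[:2]@c,"drawer out",-(m-e)[:2]@c-60,"lateral",(m-e)[:2]@[-c[1],c[0]])
```

```text
open eye [ 632.2 -188.6  111.9] 3.7 [ 630.2 -188.6  114. ] [ 633.3 -184.8  114. ]
shut eye [584.  172.6 112. ] 3.5 [582.2 171.9 114. ] [585.2 175.2 114. ]
lip [ 522.2 -192.3   94.9] 5.6
lip top [ 518.6 -150.8   93. ] [ 520.8 -235.2   93. ] [ 519.7 -193.    93. ] width 84.4
yaw lip 0.026075272968565787 strip 0.024839610504088883
0.025 eye->lip along -x 112.55715979963682 drawer out 52.55715979963682 lateral -1.5446361736538297
0.05 eye->lip along -x 112.5605994011233 drawer out 52.5605994011233 lateral 1.2694823865574625
```

```bash
cat > go.py <<'E'
import sys,json
from h import *
from scipy.spatial.transform import Rotation as Ro
# args: yaw, then world targets x,y,z ; tool down, tool x along -unit x
o=arm.get_obs();R=np.array(o["orientation"]);p=np.array(o["eef_pos"]);w=float(sys.argv[1])
c,s=np.cos(w),np.sin(w);T=np.array([[-c,-s,0],[-s,c,0],[0,0,-1.]]);T=T if np.linalg.det(T)>0 else None
print("rot",Ro.from_matrix(R.T@T).as_rotvec().round(3))
for a in sys.argv[2:]: print(a,(R.T@(np.array(eval(a))-p)).round(1))
print("F",np.round(o["wrist_force"],1),"t",o["clock"],"p",p.round(1))
E
python3 go.py 0.033 "(430,250,250)" "(475,-191,250)"
```

```text
rot [-0.002 -0.    -0.377]
(430,250,250) [-320.5 -269.2   -0.4]
(475,-191,250) [-5.116e+02 -6.692e+02  3.000e-01]
F [ 0.2 -0.8  0.1] t 0.1 p [219.  611.5 249.1]
```

The manual's scale: shifts go in shares of 75 cm and turns go in shares of pi rad. Converting my numbers, -669 mm is -0.892, -625 mm is -0.8333, -0.377 rad is -0.12.

```bash
echo '[[[0,0,-0.0318,-0.0533,-0.0453,0,0],[0,0,-0.0637,-0.1067,-0.0893,0,0],[0,0,-0.0955,-0.16,-0.1347,0,0],[0,0,-0.12,-0.2133,-0.18,0,0],[0,0,-0.12,-0.2667,-0.224,0,0],[0,0,-0.12,-0.32,-0.2693,0,0],[0,0,-0.12,-0.3733,-0.3147,0,0],[0,0,-0.12,-0.4267,-0.3587,0,0],[0,0,-0.12,-0.4547,-0.4187,0,0],[0,0,-0.12,-0.4827,-0.4773,0,0],[0,0,-0.12,-0.512,-0.536,0,0],[0,0,-0.12,-0.54,-0.596,0,0],[0,0,-0.12,-0.568,-0.6547,0,0],[0,0,-0.12,-0.5973,-0.7147,0,0],[0,0,-0.12,-0.6253,-0.7733,0,0],[0,0,-0.12,-0.6533,-0.8333,0,0],[0,0,-0.12,-0.6827,-0.892,0,0],[0,0,-0.12,-0.6827,-0.892,0,0],[0,0,-0.12,-0.6827,-0.892,0,0]]]' > mv.in && python3 inch.py mv.in; python3 go.py 0.033 "(475,-191,97)"
```

```text
clock: 2.0
eef_pos: [475.0, -192.5, 249.6]
orientation: [[-1.0, -0.029, -0.001], [-0.029, 1.0, -0.001], [0.001, -0.001, -1.0]]
wrist_force: [-0.3, 0.3, -0.6]
gripper_width: -0.2
grasp_force: 0.0
rot [-0.001 -0.001 -0.004]
(475,-191,97) [-1.000e-01  1.600e+00  1.526e+02]
F [-0.3  0.3 -0.6] t 2.0 p [ 475.  -192.5  249.6]
```

In the tool's units: 152 mm is 0.2027, 145 mm is 0.1933.

```bash
echo '[[[0,0,0,0,0.0013,0.0533,0],[0,0,0,0,0.002,0.1067,0],[0,0,0,0,0.002,0.16,0],[0,0,0,0,0.002,0.1933,0],[0,0,0,0,0.002,0.2027,0],[0,0,0,0,0.002,0.2027,0],[0,0,0,0,0.002,0.2027,0]]]' > mv.in && python3 inch.py mv.in
python3 - <<'E'
from h import *
s=arm.camera("side");cv2.imwrite("pics/s1.png",cv2.resize(s[110:220,190:340],None,fx=5,fy=5,interpolation=cv2.INTER_CUBIC))
c=arm.calibration("side");E=np.linalg.inv(c["extrinsics"])
for z in(97,78,65):
    q=np.array(c["intrinsics"])@(E@[475,-191,z,1])[:3];print(z,((q[:2]/q[2]-[190,110])*5).round(0))
E
```

```text
clock: 2.7
eef_pos: [476.6, -188.5, 99.1]
orientation: [[-0.999, -0.034, 0.002], [-0.034, 0.999, -0.0], [-0.002, -0.0, -1.0]]
wrist_force: [0.7, 0.5, 0.5]
gripper_width: -0.1
grasp_force: 0.0
97 [515. 282.]
78 [514. 304.]
65 [513. 319.]
```

View pics/s1.png

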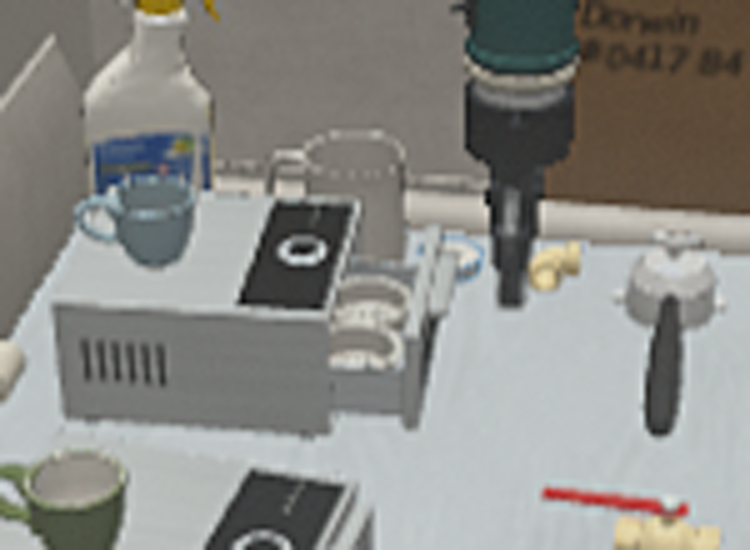

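The picture shows the closed fingertips at about (512,307), level with the lip at roughly z = 79 and clear in front of it.

In the tool's units: -72 mm is -0.096, -69 mm is -0.092.

```bash
echo '[[[0,0,0,-0.008,-0.0013,0.0027,0],[0,0,0,-0.0173,-0.002,0.0027,0],[0,0,0,-0.0267,-0.0027,0.0027,0],[0,0,0,-0.032,-0.0027,0.0027,0],[0,0,0,-0.036,-0.0027,0.0027,0],[0,0,0,-0.04,-0.0027,0.0027,0],[0,0,0,-0.044,-0.0027,0.0027,0],[0,0,0,-0.048,-0.0027,0.0027,0],[0,0,0,-0.052,-0.0027,0.0027,0],[0,0,0,-0.056,-0.0027,0.0027,0],[0,0,0,-0.06,-0.0027,0.0027,0],[0,0,0,-0.064,-0.0027,0.0027,0],[0,0,0,-0.068,-0.0027,0.0027,0],[0,0,0,-0.072,-0.0027,0.0027,0],[0,0,0,-0.076,-0.0027,0.0027,0],[0,0,0,-0.08,-0.0027,0.0027,0],[0,0,0,-0.084,-0.0027,0.0027,0],[0,0,0,-0.088,-0.0027,0.0027,0],[0,0,0,-0.092,-0.0027,0.0027,0],[0,0,0,-0.096,-0.0027,0.0027,0]]]' > mv.in && python3 inch.py mv.in
```

```text
clock: 4.75
eef_pos: [547.7, -188.4, 95.9]
orientation: [[-0.999, -0.033, -0.0], [-0.033, 0.999, 0.0], [0.0, 0.0, -1.0]]
wrist_force: [-2.6, 1.4, -0.5]
gripper_width: -0.0
grasp_force: 1.7
```

Pushing with about 3 N of friction, as expected. About 13 mm is left.

In the tool's units: -10 mm is -0.0133, -9 mm is -0.012.

```bash
echo '[[[0,0,0,-0.0027,0,0,0],[0,0,0,-0.0053,0,0,0],[0,0,0,-0.008,0,0,0],[0,0,0,-0.0107,0,0,0],[0,0,0,-0.012,0,0,0],[0,0,0,-0.0133,0,0,0]]]' > mv.in && python3 inch.py mv.in; echo '[[[0,0,0,-0.0013,0,0,0],[0,0,0,-0.0027,0,0,0]]]' > mv.in && python3 inch.py mv.in
```

```text
clock: 5.35
eef_pos: [557.6, -188.1, 95.9]
orientation: [[-0.999, -0.033, -0.0], [-0.033, 0.999, 0.0], [0.0, 0.0, -1.0]]
wrist_force: [-2.4, 2.5, -1.5]
gripper_width: -0.2
grasp_force: 1.6
clock: 5.55
eef_pos: [559.7, -188.1, 96.0]
orientation: [[-0.999, -0.033, 0.0], [-0.033, 0.999, 0.0], [-0.0, 0.0, -1.0]]
wrist_force: [-3.5, 1.9, -1.4]
gripper_width: 0.0
grasp_force: 1.6
```

```bash
for i in 1 2 3 4; do echo '[[[0,0,0,-0.0007,0,0,0],[0,0,0,-0.0013,0,0,0]]]' > mv.in && python3 inch.py mv.in | grep -E "eef|force"; done
```

```text
eef_pos: [560.7, -188.1, 96.0]
wrist_force: [-3.0, 1.6, -1.1]
grasp_force: 1.5
eef_pos: [560.9, -188.1, 96.0]
wrist_force: [-6.6, 1.7, 1.1]
grasp_force: 3.1
eef_pos: [561.0, -188.1, 96.0]
wrist_force: [-7.9, 2.9, 4.7]
grasp_force: 4.5
eef_pos: [561.0, -188.2, 96.0]
wrist_force: [-12.1, 3.0, 7.4]
grasp_force: 5.9
```

The end stop is met: the finger stopped at x = 561.0 against a predicted 560.5, and the force rose from 3 to 12 N. I back off, rise and look.

In the tool's units: -125 mm is -0.1667, -105 mm is -0.14.

```bash
echo '[[[0,0,0,0,0,0,0],[0,0,0,0.0133,0,0,0],[0,0,0,0.0333,0,0,0],[0,0,0,0.06,0,0,0],[0,0,0,0.0733,0,-0.0333,0],[0,0,0,0.0733,0,-0.0867,0],[0,0,0,0.0733,0,-0.14,0],[0,0,0,0.0733,0,-0.1667,0],[0,0,0,0.0733,0,-0.1667,0],[0,0,0,0.0733,0,-0.1667,0]]]' > mv.in && python3 inch.py mv.in
python3 - <<'E'
from h import *
s=arm.camera("side");t=arm.camera("top")
r=lambda a:cv2.resize(a,None,fx=4,fy=4,interpolation=cv2.INTER_CUBIC)
cv2.imwrite("pics/s2.png",np.hstack([r(s[130:210,190:290]),r(t[130:210,275:370])]))
E
python3 go.py 0.033 "(631.5,-188,220)" "(631.5,-188,163)"
```

```text
clock: 7.35
eef_pos: [509.3, -190.3, 221.6]
orientation: [[-0.999, -0.033, 0.003], [-0.033, 0.999, -0.001], [-0.003, -0.001, -1.0]]
wrist_force: [-0.4, 0.1, -0.1]
gripper_width: 0.1
grasp_force: 0.0
rot [ 0.    -0.001 -0.   ]
(631.5,-188,220) [-1.232e+02 -2.200e+00 -1.000e-01]
(631.5,-188,163) [-123.3   -2.2   56.9]
F [-0.5  0.8 -0.5] t 7.45 p [ 508.3 -189.9  220. ]
```

View pics/s2.png

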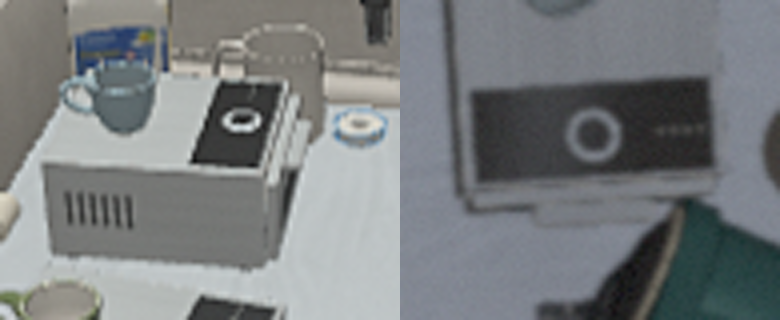

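The picture shows the drawer flush against the unit and the eye clear at side crop (240,120). Now the hover.

In the tool's units: -123.3 mm is -0.1644, -118 mm is -0.1573.

```bash
echo '[[[0,0,0,-0.0267,0,0,0],[0,0,0,-0.0667,-0.0013,0,0],[0,0,0,-0.1067,-0.0027,0,0],[0,0,0,-0.14,-0.0029,0,0],[0,0,0,-0.1573,-0.0029,0,0],[0,0,0,-0.1644,-0.0029,0,0],[0,0,0,-0.1644,-0.0029,0.0133,0],[0,0,0,-0.1644,-0.0029,0.0333,0],[0,0,0,-0.1644,-0.0029,0.0533,0],[0,0,0,-0.1644,-0.0029,0.0667,0],[0,0,0,-0.1644,-0.0029,0.0733,0],[0,0,0,-0.1644,-0.0029,0.076,0],[0,0,0,-0.1644,-0.0029,0.076,0],[0,0,0,-0.1644,-0.0029,0.076,0]]]' > mv.in && python3 inch.py mv.in
python3 - <<'E'
from h import *
s=arm.camera("side");cv2.imwrite("pics/s3.png",cv2.resize(s[110:190,190:310],None,fx=6,fy=6,interpolation=cv2.INTER_CUBIC))
E
```

```text
clock: 8.85
eef_pos: [632.3, -188.2, 164.6]
orientation: [[-0.999, -0.033, 0.001], [-0.033, 0.999, -0.0], [-0.001, -0.0, -1.0]]
wrist_force: [0.1, -0.1, 0.1]
gripper_width: 0.4
grasp_force: 0.0
```

View pics/s3.png

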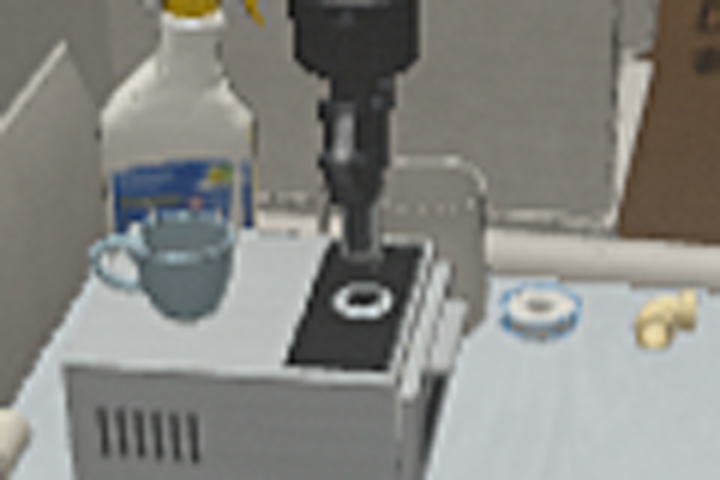

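The fingertips at (362,255) stand right over the eye at (363,300), about 3 cm clear. I hold for about 4 s.

In the tool's units: 190 mm is 0.2533, 180 mm is 0.24.

```bash
Z='' ; echo '[[[0,0,0,0,0,0,0],[0,0,0,0,0,0,0],[0,0,0,0,0,0,0],[0,0,0,0,0,0,0],[0,0,0,0,0,0,0],[0,0,0,0,0,0,0],[0,0,0,0,0,0,0],[0,0,0,0,0,0,0],[0,0,0,0,0,0,0],[0,0,0,0,0,0,0],[0,0,0,0,0,0,0],[0,0,0,0,0,0,0],[0,0,0,0,0,0,0],[0,0,0,0,0,0,0],[0,0,0,0,0,0,0],[0,0,0,0,0,0,0],[0,0,0,0,0,0,0],[0,0,0,0,0,0,0],[0,0,0,0,0,0,0],[0,0,0,0,0,0,0]]]' > mv.in && python3 inch.py mv.in && echo '[[[0,0,0,0,0,0,0],[0,0,0,0,0,0,0],[0,0,0,0,0,0,0],[0,0,0,0,0,0,0],[0,0,0,0,0,0,0],[0,0,0,0,0,0,0],[0,0,0,0,0,0,0],[0,0,0,0,0,0,0],[0,0,0,0,0,0,0],[0,0,0,0,0,0,0],[0,0,0,0,0,0,0],[0,0,0,0,0,0,0],[0,0,0,0,0,0,0],[0,0,0,0,0,0,0],[0,0,0,0,0,0,0],[0,0,0,0,0,0,0]]]' > mv.in && python3 inch.py mv.in && echo '[[[0,0,0,0,0,-0.0267,0],[0,0,0,0,0,-0.0733,0],[0,0,0,0.0533,0,-0.12,0],[0,0,0,0.1067,0,-0.16,0],[0,0,0,0.16,0,-0.1933,0],[0,0,0,0.2067,0,-0.2067,0],[0,0,0,0.24,0,-0.2133,0],[0,0,0,0.2533,0,-0.2133,0],[0,0,0,0.2533,0,-0.2133,0],[0,0,0,0.2533,0,-0.2133,0],[0,0,0,0.2533,0,-0.2133,0]]]' > mv.in && python3 inch.py mv.in
python3 - <<'E'
from h import *
s=arm.camera("side");t=arm.camera("top")
cv2.imwrite("pics/f.png",np.hstack([s[100:330,130:400],t[100:330,120:420]]))
E
```

```text
clock: 10.9
eef_pos: [631.9, -188.0, 164.0]
orientation: [[-0.999, -0.033, 0.0], [-0.033, 0.999, 0.0], [-0.0, -0.0, -1.0]]
wrist_force: [0.1, 0.6, -0.9]
gripper_width: 0.0
grasp_force: 0.0
clock: 12.5
eef_pos: [631.9, -188.0, 164.0]
orientation: [[-0.999, -0.033, 0.0], [-0.033, 0.999, 0.0], [-0.0, 0.0, -1.0]]
wrist_force: [-0.5, 0.1, 0.8]
gripper_width: 0.2
grasp_force: 0.0
clock: 13.6
eef_pos: [443.1, -194.0, 323.4]
orientation: [[-0.999, -0.034, -0.001], [-0.034, 0.999, -0.0], [0.001, -0.0, -1.0]]
wrist_force: [-0.1, -0.1, 0.5]
gripper_width: -0.2
grasp_force: 0.0
```

View pics/f.png

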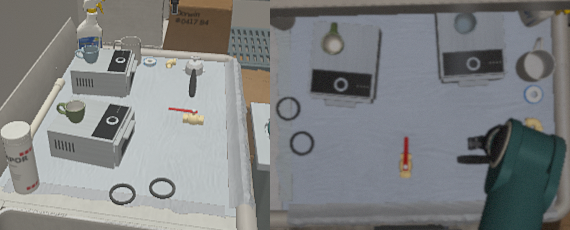

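The final picture shows the drawer shut, the bystanders where they were and the hand well away from the eye.

```bash
python3 -c "
from station import arm
print(arm.close_job())"
```

```text
the job is handed in; nothing more can be done
None
```

I pushed the open drawer home to its end stop, held the fingertips about 3 cm above that unit's eye for over three seconds, backed the hand well away and handed the job in; the judging result and the interlock and start signals were not shown to me.

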